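# Kit check: show that the loupe is back in its case

## Task

It is the evening kit check: push the sliding lid of the wooden case fully open (it has a finger hole for that), point at the stand loupe inside from just above, fingertips about a finger's breadth (15 mm) over the middle of its lens without touching it, and stay there for two seconds so that it can be ticked off. Then push the lid fully shut again and withdraw; pick nothing up, touch none of the things in the case and leave the rest of the bench as it is.

Things in the scene. Friction and masses are not known exactly. Their poses are not given: they have to be found in the camera images.
- case: Pale plywood instrument case, 122 (x) x 210 (y) x 99 mm high, that stands firmly and cannot shift. Origin: centre of its underside; x across, y along its length, z up. Its board lid slides out along +y (to the robot's left) in grooves and cannot be lifted; side walls and -y end wall stand 6 mm above the lid's top face, which lies 93 mm (underside 83 mm) above the table.
- case_in (a point): Centre of the case's inner floor, 9 mm above its underside, axes as the case. Six open cells 50 x 50 mm are centred at x = -27 or +27, y = -71, -17 or +37 mm, between thin dividers 33 mm high; each holds one upright thing, in any order. At the +y end is an empty well 28 mm wide.
- case_lid (a joint): Sliding lid: 0 = shut, 0.166 m = fully open against its stop, when all six cells are bare; grows as the lid moves along the case's +y. Starts shut or up to 30 mm ajar. Held only by friction (about 2 N, damping 4 N per m/s); it stays where it is left.
- finger_hole (a point): Centre of the round finger hole through the lid, 50 mm across, 10 mm deep, level with the lid's top face. Moves with the lid; in the case's frame x = 0, y = -60 mm + the lid's value. Push against the hole's wall with closed fingers some 7 mm deep; the things in the cells end at least 7 mm below the lid's underside.
- loupe: The stand loupe: a squat black cylinder 44 mm across (by far the widest thing in the case) and 46 mm high with a flat lens in its top. Origin: centre of its underside, z up. Loose, in one of the six cells.
- loupe_top (a point): Centre of the loupe's lens, at its top, 46 mm above its underside (55 mm above the table).
- vial_a1: Glass sample vial with screw cap, 23 mm across, 56 mm high, in a cell of the case; loose; origin: centre of its underside. Not to be touched.
- vial_c3: Glass sample vial with screw cap, 23 mm across, 56 mm high, in a cell of the case; loose; origin: centre of its underside. Not to be touched.
- bottle_k1: Small reagent bottle, 27 mm across, 66 mm high, in a cell of the case; loose; origin: centre of its underside. Not to be touched.
- bottle_e: Small reagent bottle, 27 mm across, 67 mm high, in a cell of the case; loose; origin: centre of its underside. Not to be touched.
- bottle_r1: Smaller reagent bottle, 24 mm across, 58 mm high, in a cell of the case; loose; origin: centre of its underside. Not to be touched.
- masking_tape: Roll of masking tape, 104 mm across, 25 mm high, lying loose behind and right of the case; to be left alone.
- scissors: Scissors, 87 x 199 x 9 mm, lying loose to the right of the case; to be left alone.
- swab_tub: Round tub of cotton buds, 77 mm across, 80 mm high, standing loose at the front right of the table; to be left alone.
There are look-alikes about, which are no part of the job. Of the things shaped like the case, the plywood one is meant.

How it is judged:
By the outcome, as a careful person would: the job done as asked, in the order asked, and still so for the second after the job is handed in, with the robot touching nothing.
It also fails if it takes over 64 s, if anything falls off the work surface, if the arm or the gripper's body presses on something with over 40 N, if the wrist force passes 120 N, or if a joint passes its speed limit or range.

## Robot

A 6-joint arm with a two-finger parallel gripper is mounted at the origin on a cart in front of the work surface, level with it; the furniture and walls round the work are solid. World frame = base frame: x ahead of the robot, y to its left, z up, the work surface at z = 0. Lengths are in m, angles in degrees, forces in N, time in s.
With the tool pointing down it reaches from about 0.25 to 0.725 m from the base axis. Payload 9.7 kg.
Tool frame: the origin (TCP) lies between the finger pads, 19 mm behind the fingertips; this is the grasp point; z points along the fingers, y is the line along which they close (so a half turn about z gives the same grasp; the last joint's range is limited). The gripper opens to 85 mm and grips with 20 to 120 N. Pads are 22 mm wide; open, the fingers measure 114 mm over their backs; the gripper's body (76 mm by 85 mm) begins 54 mm behind the grasp point. The pads swing forward as they close: fully open they stand 13 mm farther back than shut.
Start: joints at [64.515, 4.979, 10.078, 95.1, 0, 90], TCP at [0.237, 0.496, 0.25] pointing down, gripper open.
Joint ranges: [-179.16, 179.16], [-48.56, 103.87], [-65.8, 70.77], [-126.05, 130.52], [-82.76, 87.17], [-180, 180]. Speed limits (degrees/s): [127.2, 127.2, 147.25, 180, 180, 180].

## Interface

Orientations are given as [roll, pitch, yaw] about the fixed x, y, z axes, in that order (R = Rz(yaw) Ry(pitch) Rx(roll)).
In Python, from workcell import bot gives the robot as it stands.
- The arm moves only by the tool step_arm, never from a script. Its argument "targets" is a list of rows, each a list of 3 entries, a list of its own where there are three numbers: the opening, from 0 (shut) to 1 (fully open), then the shift along the world's x, y, z in mm, then the turn, a rotation vector about the world's x, y, z in rad. In form: [[grip, [tx, ty, tz], [wx, wy, wz]], ...]. A call has 1 to 8 rows; each row is the pose to reach, as a shift and turn from the pose commanded when the call began; what a row does not reach only later rows make up. A row lasts 1/10 s, in which the tool goes at most 50 mm and 8.59 degrees, less where a joint would pass 70% of its speed; a pose out of reach is approached as far as the arm can. A call with a gripper value outside its range is refused whole. The fingers move at their own pace and stop on an object; "force" is the grip in N (left out, the last holds). Time passes only in rows, so rows that repeat a pose let the fingers close. It gives the time, the measured TCP pose, the force, the opening and the grip force at its end, in the units of the state.
- bot.get_obs(): the state, without advancing time (a new reading comes with each control period).
- bot.camera(name): name is "side" or "top" or "wrist"; returns (picture, depth): 384x512x3 uint8, red, green, blue; 384x512 float32, m along the optical axis (not along the pixel's ray), 0 where there is no reading.
- bot.camera_params(name): a dict with "K" (3x3 intrinsics, pixels), "R" (3x3) and "t" (3): a world point X has camera coordinates R X + t. Camera axes: x right, y down, z forward; pixel columns grow to the right and rows downward; lengths in m; the calibration is good to about 2 mm. The wrist camera is an equidistant fisheye: a pixel r from the principal point sees the ray r / f radians off the axis. A picture is of the moment at which its call begins: read the wrist's pose just before it. camera_params takes no time and is no camera call; for the wrist camera it gives the pose at the moment of the call.
- bot.job_done(): hands the job in; it is judged then, once.
The state is a dict: "time": time; "q": joint angles; "qd": joint speeds; "joint_efforts": joint torques, N m; "ee_pos": TCP position; "tcp_rot": TCP orientation; "wrist_force": force on the tool from outside, world axes, zero at the start; "torque": the same for the moment, N m; "opening": finger opening in m; "grasp_force": force on a finger pad.
Only numpy, scipy, OpenCV 4.12 (cv2) and the standard library are available. Lean on these libraries where they do the work, as an engineer would, in place of code of your own. Each camera call takes 0.05 s, during which the arm holds its last target. There are 200 camera calls.

## Working session

There is one attempt and no reset: what is moved stays moved. The work goes in short steps, Python scripts to look and compute and a tool call to move; the robot and the scene stay as the last step left them, time stands still between calls to the robot, and variables do not carry over. Pictures are saved under pics/ and viewed, at most 10 in all, crops included, and the job is handed in when it is done.

Besides the shell and the picture viewer there is one more tool, called after "Emit:" by a JSON object that holds its "method" and its "body". step_arm: Moves the arm, as the interface text tells. Its arguments: {"type":"object","properties":{"targets":{"type":"array","items":{"type":"array"}},"force":{"type":"number"}},"required":["targets"]}

```bash
mkdir -p pics
cat > h.py <<'E'
import numpy as np, cv2
from workcell import bot
def snap(n,f):
    p,d=bot.camera(n); c=bot.camera_params(n)
    cv2.imwrite(f'pics/{f}.png',p[:,:,::-1]); np.savez(f'{f}.npz',p=p,d=d,**{k:np.array(c[k]) for k in('K','R','t')})
def world(f,u,v,w=1):
    z=np.load(f'{f}.npz'); d=z['d'][v-w:v+w+1,u-w:u+w+1]; d=np.median(d[d>0])
    r=np.linalg.inv(z['K'])@[u,v,1]; return z['R'].T@(r*d-z['t'])
def atz(f,u,v,h):
    z=np.load(f'{f}.npz'); r=z['R'].T@np.linalg.inv(z['K'])@[u,v,1]; c=-z['R'].T@z['t']
    return c+r*(h-c[2])/r[2]
E
python3 - <<'E'
from h import *
o=bot.get_obs();print({k:np.round(o[k],3) for k in('time','ee_pos','tcp_rot','opening')})
snap('top','top1');snap('side','side1')
E
```

```text
{'time': np.float64(0.0), 'ee_pos': array([0.237, 0.496, 0.249]), 'tcp_rot': array([-179.92 ,   -0.   ,  154.512]), 'opening': np.float64(0.085)}
```

View pics/top1.png

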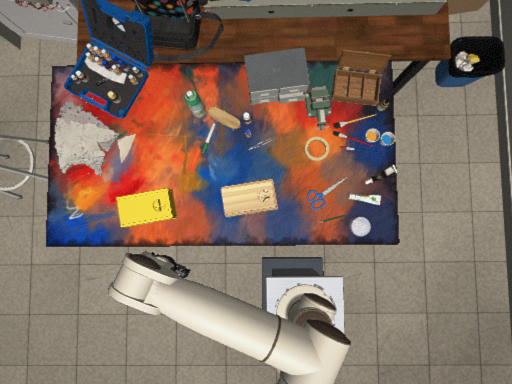

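View pics/side1.png

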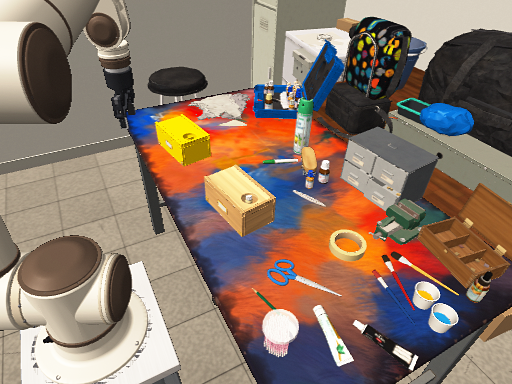

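Look-alikes, by top-view pixel: the yellow case (146,207), the blue case (105,80), the brown compartment box (362,78), the grey drawers (278,75) and the pale plywood case (249,198). The description fits the plywood one, with its hole near (265,196). I'll check that in a close crop.

Run:
```python
from h import *
a=cv2.imread('pics/top1.png')[170:226,210:290]; b=cv2.imread('pics/side1.png')[155:245,195:285]
cv2.imwrite('pics/c1.png',np.hstack([cv2.resize(a,(500,350),interpolation=2),cv2.resize(b,(300,350),interpolation=2)]))
for u,v in[(235,200),(245,200),(252,198),(265,196),(240,185)]:print(u,v,np.round(world('top1',u,v,0),4))
z=np.load('top1.npz')
v,u=np.mgrid[165:235,205:295];d=z['d'][165:235,205:295]
P=np.stack([u,v,np.ones_like(u)],-1)@np.linalg.inv(z['K']).T*d[...,None];P=(P-z['t'])@z['R']
for lo,hi in((.096,.11),(.088,.096)):
    m=(P[...,2]>lo)&(P[...,2]<hi);Q=P[m];print(lo,len(Q),Q.min(0),Q.max(0))
m=(P[...,2]>.085)
print(cv2.minAreaRect((P[m][:,:2]*1000).astype(np.float32)))
for r in P[...,2][20:48]:print(' '.join('%3d'%(x*1000) for x in r[10:68:1]))
```

```text
235 200 [0.4675 0.2791 0.0923]
245 200 [0.4671 0.239  0.0928]
252 198 [0.4748 0.2108 0.0939]
265 196 [0.4854 0.1581 0.0447]
240 185 [0.5267 0.2581 0.1045]
0.096 484 [0.4036306  0.11131418 0.09603917] [0.55034936 0.33466427 0.10801771]
0.088 912 [0.40370261 0.11485687 0.08800389] [0.55050612 0.33501381 0.0959998 ]
((457.679443359375, 220.4290771484375), (161.88734436035156, 213.19017028808594), 8.145025253295898)
  1   1   0  -1   1  -5   1  -5   0   1   0   1  -7   5   6  97  99 100  96 101 102 105 101  97  99 104 100  95  97  94  98  88  95  93  93  87  96  86  92  90  99  95  98  87  94  93  94  87  89  91  89  92  94  91  95  91  92 101
  0  -2  -1  -7  -2   4  11  -7   2  93  96  95  91 103 100  89 103  97  98 100  99  99  95  95  93  90  99  93  95  91  87  93  88  92  90  88  99  95  90  95  93  88  91  93  92  88  91  97  94  88  95  86  95  90  82  94  93 102
 -1   2   0   3  -4   4  -2 101  99 103  93 103 108 101  99  97 101  94  91  93  97  89  89  92  91  90  94  93  90 1674  95 101  96  99  93  96  90  97  89  98  87  87  92  92  89  90  93  92  99  88  96  95  94  94  88
[... 5115 characters left out ...]
  92
  2   2   4  -1   0   0  -1   2  -2  89  94  93  98  89  89  85  85  89  97  95  90  95  92  93  94 100  90  92  90  93  95  86  97  85  92  88  98  95  95 103  98 100  98  95  97  94  99 100 106  97  96  92  78  56  25   0  -5  -2
 -5   2   1  -2  -1  -1  -1   0   1   0  93  91  95  95  85  92  94  96  97  96  97  94  93  93  94  92  96  92  91  91  97  96 100 101 100 104  94  94 107 102  96  96 104  95 100  97  63  46  19  -1   2   1  -3  -3  12  -5  -9  -3
  3   5  -2   0   5  -6  -3   0  -2  -4  88 101  91  92  92  94  99  94  82  99  95  85 103  85  92  94  91  95  97  93 107  96 103 101 100  96 102  98 100  91  72  58  55  -2  -9   6   7  -1   5  -1   3  -4   3   1   3  -1   7   0
```

View pics/c1.png

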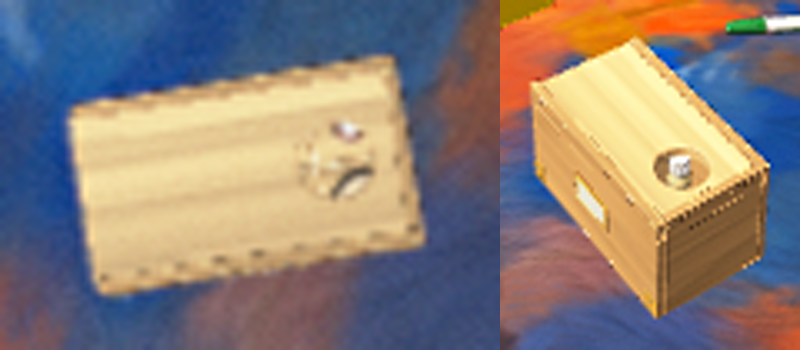

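The crop shows the plywood case with its hole near top-view (265,196). Inside the hole are a white cap and a black round top whose depth reads about 54 mm, probably the loupe. Next I fit the outline and the hole.

Run:
```python
from h import *
z=np.load('top1.npz')
v,u=np.mgrid[165:235,205:295];d=z['d'][165:235,205:295]
P=np.stack([u,v,np.ones_like(u)],-1)@np.linalg.inv(z['K']).T*d[...,None];P=(P-z['t'])@z['R']
m=((P[...,2]>.08)&(P[...,2]<.115)).astype(np.uint8);m[P[...,2]>1]=1
m=cv2.morphologyEx(m,cv2.MORPH_OPEN,np.ones((3,3)))
c=max(cv2.findContours(m,cv2.RETR_EXTERNAL,cv2.CHAIN_APPROX_NONE)[0],key=len)[:,0]+[205,165]
Q=np.array([atz('top1',a,b,.096)[:2] for a,b in c])*1000
r=cv2.minAreaRect(Q.astype(np.float32));print(r);print(cv2.boxPoints(r))
hol=(P[...,2]<.075).astype(np.uint8);n,l,s,ce=cv2.connectedComponentsWithStats(hol)
for i in range(1,n):
    if 30<s[i,4]<300:
        a=np.array(ce[i])+[205,165];print(s[i],a,atz('top1',*a,.093),atz('top1',*a,.088))
```

```text
((477.36456298828125, 223.00390625), (122.49859619140625, 212.85633850097656), 8.593611717224121)
[[400.89987  319.08502 ]
 [432.70596  108.618416]
 [553.8292   126.92279 ]
 [522.0232   337.3894  ]]
[ 53  25  12  12 118] [263.3220339  195.33898305] [0.48510459 0.16530883 0.093     ] [0.48542983 0.1652747  0.088     ]
```

The outline (122 x 213 mm, yaw 8.6°) and the hole (about 48 mm across, 58 mm from centre along -y) match the plywood case with its lid nearly shut. Next: shut the fingers, move above the hole and turn to yaw 98.6°.

Emit:
{"method": "step_arm", "body": {"targets": [[0,[30,-40,0],[0,0,-0.12]],[0,[60,-80,0],[0,0,-0.24]],[0,[90,-120,0],[0,0,-0.36]],[0,[120,-160,0],[0,0,-0.48]],[0,[150,-200,0],[0,0,-0.6]],[0,[180,-240,0],[0,0,-0.72]],[0,[210,-280,0],[0,0,-0.84]],[0,[230,-310,0],[0,0,-0.976]]]}}

```text
time: 0.9
ee_pos: [0.4679, 0.184, 0.2496]
tcp_rot: [-180.0, 0.0, 98.2]
wrist_force: [-0.3, 0.7, 0.0]
opening: -0.0003
grasp_force: 0.0
```

Emit:
{"method": "step_arm", "body": {"targets": [[0,[10,-10,0],[0,0,0]],[0,[18,-20,0],[0,0,0]],[0,[18,-20,0],[0,0,0]],[0,[18,-20,0],[0,0,0]]]}}

```text
time: 1.3
ee_pos: [0.4843, 0.1673, 0.2499]
tcp_rot: [-180.0, -0.0, 98.7]
wrist_force: [-0.9, -0.3, -0.2]
opening: -0.0001
grasp_force: 0.0
```

Run:
```python
from h import *
o=bot.get_obs();print({k:np.round(o[k],4) for k in('time','ee_pos','tcp_rot','opening','wrist_force')})
snap('wrist','w1');z=np.load('w1.npz');print(z['K'],-z['R'].T@z['t'],z['R'])
cv2.imwrite('pics/w1b.png',cv2.resize(cv2.imread('pics/w1.png'),(800,600)))
```

```text
{'time': np.float64(1.3), 'ee_pos': array([0.4843, 0.1673, 0.2499]), 'tcp_rot': array([-1.799732e+02, -1.120000e-02,  9.870200e+01]), 'opening': np.float64(-0.0001), 'wrist_force': array([-0.9495, -0.3098, -0.1864])}
[[297.31863964   0.         259.13133741]
 [  0.         297.31863964 189.27449848]
 [  0.           0.           1.        ]] [0.47113082 0.24931948 0.37445417] [[ 0.98863189  0.15034942 -0.00142686]
 [ 0.14293111 -0.93682231  0.31927208]
 [ 0.04666566 -0.3158465  -0.94766202]]
```

View pics/w1b.png

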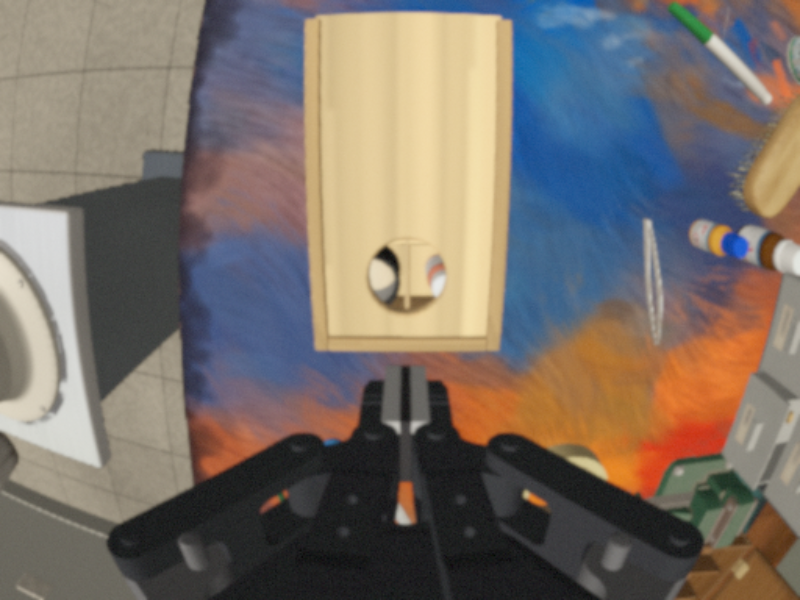

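The wrist view shows the plywood case with the hole centred near (407,275) of 800x600. The lid's far edge (row 12) is just past the wall ends (row 19), so it is barely ajar. Under the hole are the dark rim and pale lens of the loupe on the left (-x) and a vial cap on the right.

```bash
cat >> h.py <<'E'
def fish(f,u,v,h,s=1.5625):
    z=np.load(f'{f}.npz');K=z['K'];a=np.array([u/s-K[0,2],v/s-K[1,2]])/K[0,0];r=np.hypot(*a)+1e-9
    k=np.r_[np.sin(r)*a/r,np.cos(r)];w=z['R'].T@k;c=-z['R'].T@z['t'];return (c+w*(h-c[2])/w[2])*1000
def incase(p,o,yaw):
    c,s=np.cos(np.radians(yaw)),np.sin(np.radians(yaw));d=np.array(p)[:2]-o;return np.array([c*d[0]+s*d[1],-s*d[0]+c*d[1]])
E
python3 - <<'E'
from h import *
pts={'NL':(306,19,.099),'NR':(512,21,.099),'SL':(316,352,.099),'SR':(500,351,.099),'lidL':(330,13,.093),'lidR':(490,13,.093),'holeL':(367,276,.093),'holeR':(447,276,.093),'holeT':(407,237,.093),'holeB':(407,313,.093)}
W={k:fish('w1',*v) for k,v in pts.items()}
for k,v in W.items():print(k,np.round(v,1))
o=sum(W[k] for k in('NL','NR','SL','SR'))[:2]/4
for a,b in(('SL','NL'),('SR','NR')):
    d=W[b]-W[a];print('yaw',np.degrees(np.arctan2(-d[0],d[1])),np.hypot(d[0],d[1]))
print(o,np.linalg.norm(W['NR']-W['NL']),np.linalg.norm(W['SR']-W['SL']))
for k in W:print(k,np.round(incase(W[k],o,8.6),1))
E
```

```text
NL [401.3 318.6  99. ]
NR [521.4 336.   99. ]
SL [432.2 109.6  99. ]
SR [553.  128.7  99. ]
lidL [413.9 325.2  93. ]
lidR [508.5 340.   93. ]
holeL [459.3 164.9  93. ]
holeR [509.3 172.6  93. ]
holeT [480.5 193.5  93. ]
holeB [488.1 144.1  93. ]
yaw 8.412545613743308 211.28366814010218
yaw 8.667879518388283 209.63054727685062
[476.9974544  223.23581887] 121.32654383557676 122.26643968700473
NL [-60.6 105.6]
NR [ 60.8 104.8]
SL [ -61.2 -105.7]
SR [  61.  -104.8]
lidL [-47.2 110.2]
lidR [ 48.6 110.7]
holeL [-26.2 -55. ]
holeR [ 24.4 -54.9]
holeT [ -1. -30.]
holeB [ -0.8 -80. ]
```

The case origin is (477.0, 223.2), its yaw is 8.55°, the lid is about 5 mm ajar and the hole is at (485, 169). These agree with the sizes given. Next I lower into the hole.

Emit:
{"method": "step_arm", "body": {"targets": [[0,[0,3,-20],[0,0,0]],[0,[0,3,-55],[0,0,0]],[0,[0,3,-90],[0,0,0]],[0,[0,3,-115],[0,0,0]],[0,[0,3,-130],[0,0,0]],[0,[0,3,-140],[0,0,0]],[0,[0,3,-144],[0,0,0]],[0,[0,3,-144],[0,0,0]]]}}

```text
time: 2.15
ee_pos: [0.4848, 0.1698, 0.1065]
tcp_rot: [180.0, -0.0, 98.6]
wrist_force: [-0.4, 0.3, -0.1]
opening: -0.0002
grasp_force: 0.0
```

Emit:
{"method": "step_arm", "body": {"targets": [[0,[-0.7,5,0],[0,0,0]],[0,[-1.5,10,0],[0,0,0]],[0,[-2.6,17,0],[0,0,0]],[0,[-4.1,27,0],[0,0,0]],[0,[-5.7,38,0],[0,0,0]],[0,[-7.4,49,0],[0,0,0]],[0,[-9.0,60,0],[0,0,0]],[0,[-10.7,71,0],[0,0,0]]]}}

```text
time: 2.95
ee_pos: [0.4738, 0.2416, 0.106]
tcp_rot: [180.0, 0.0, 98.6]
wrist_force: [1.1, -2.4, 0.5]
opening: -0.0001
grasp_force: 1.3
```

Emit:
{"method": "step_arm", "body": {"targets": [[0,[-1.7,11,0],[0,0,0]],[0,[-3.3,22,0],[0,0,0]],[0,[-5.0,33,0],[0,0,0]],[0,[-6.6,44,0],[0,0,0]],[0,[-8.3,55,0],[0,0,0]],[0,[-9.9,66,0],[0,0,0]],[0,[-11.4,76,0],[0,0,0]],[0,[-12.6,84,0],[0,0,0]]]}}

```text
time: 3.75
ee_pos: [0.4611, 0.3254, 0.1059]
tcp_rot: [-180.0, -0.0, 98.6]
wrist_force: [1.6, -2.9, 1.7]
opening: -0.0002
grasp_force: 1.2
```

Emit:
{"method": "step_arm", "body": {"targets": [[0,[-0.6,4,0],[0,0,0]],[0,[-1.1,7,0],[0,0,0]],[0,[-1.4,9,0],[0,0,0]],[0,[-1.5,10,0],[0,0,0]]]}}

```text
time: 4.15
ee_pos: [0.4598, 0.3344, 0.1059]
tcp_rot: [-180.0, 0.0, 98.6]
wrist_force: [0.2, -2.2, 1.0]
opening: 0.0003
grasp_force: 1.1
```

Emit:
{"method": "step_arm", "body": {"targets": [[0,[-0.3,2,0],[0,0,0]],[0,[-0.6,4,0],[0,0,0]],[0,[-0.6,4,0],[0,0,0]]]}}

```text
time: 4.45
ee_pos: [0.4591, 0.3387, 0.106]
tcp_rot: [-180.0, -0.0, 98.6]
wrist_force: [0.3, -0.8, 0.6]
opening: -0.0003
grasp_force: 0.5
```

Emit:
{"method": "step_arm", "body": {"targets": [[0,[-0.3,2,0],[0,0,0]],[0,[-0.5,3,0],[0,0,0]],[0,[-0.6,4,0],[0,0,0]]]}}

```text
time: 4.75
ee_pos: [0.4586, 0.3421, 0.1059]
tcp_rot: [-180.0, 0.1, 98.6]
wrist_force: [0.7, -8.5, 1.7]
opening: -0.0003
grasp_force: 4.0
```

Emit:
{"method": "step_arm", "body": {"targets": [[0,[-0.1,1,0],[0,0,0]],[0,[-0.1,1,0],[0,0,0]],[0,[-0.1,1,0],[0,0,0]]]}}

```text
time: 5.05
ee_pos: [0.4586, 0.3422, 0.1059]
tcp_rot: [-180.0, 0.2, 98.5]
wrist_force: [1.3, -9.6, 2.5]
opening: 0.0
grasp_force: 4.8
```

The lid is against its stop: the force rose to 9.6 N with no further advance. I'll back off, lift and go back to the viewing spot.

Emit:
{"method": "step_arm", "body": {"targets": [[0,[1,-7,0],[0,0,0]],[0,[2,-13,0],[0,0,0]],[0,[2,-13,20],[0,0,0]],[0,[2,-13,60],[0,0,0]],[0,[2,-13,105],[0,0,0]],[0,[5,-33,144],[0,0,0]],[0,[12,-80,144],[0,0,0]],[0,[19,-125,144],[0,0,0]]]}}

```text
time: 5.85
ee_pos: [0.4779, 0.2179, 0.2514]
tcp_rot: [179.8, -0.1, 98.7]
wrist_force: [1.7, -0.0, -0.3]
opening: -0.0
grasp_force: 0.0
```

Emit:
{"method": "step_arm", "body": {"targets": [[0,[5,-35,0],[0,0,0]],[0,[7,-50,0],[0,0,0]],[0,[7,-50,0],[0,0,0]],[0,[7,-50,0],[0,0,0]]]}}

```text
time: 6.25
ee_pos: [0.4846, 0.1689, 0.25]
tcp_rot: [180.0, -0.0, 98.6]
wrist_force: [0.4, -0.4, 0.1]
opening: 0.0002
grasp_force: 0.0
```

Run:
```python
from h import *
o=bot.get_obs();print({k:np.round(o[k],4) for k in('time','ee_pos','tcp_rot')})
snap('wrist','w2')
cv2.imwrite('pics/w2b.png',cv2.resize(cv2.imread('pics/w2.png'),(800,600)))
```

```text
{'time': np.float64(6.25), 'ee_pos': array([0.4846, 0.1689, 0.25  ]), 'tcp_rot': array([ 1.799888e+02, -3.810000e-02,  9.856730e+01])}
```

View pics/w2b.png

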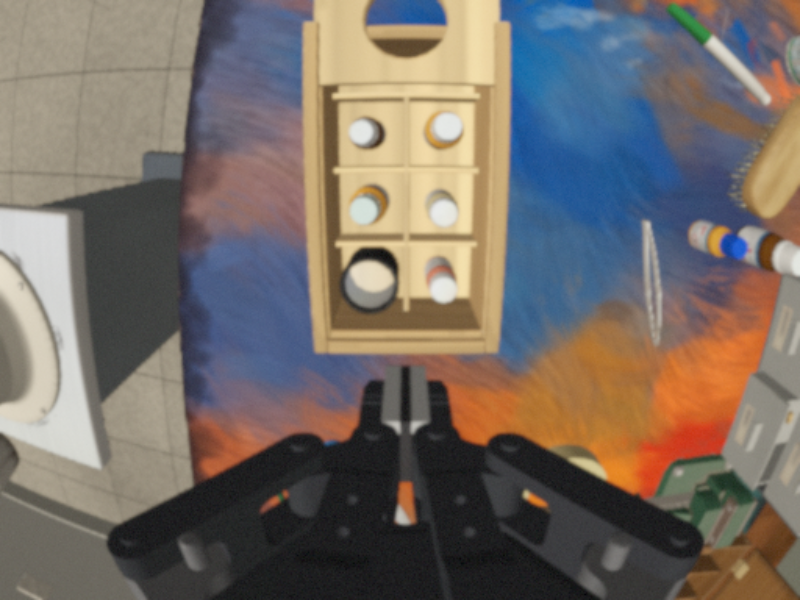

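The loupe (the wide black rim) is in the left near cell at about (371,281), and the lid is open with its hole near (405,18). I'll crop on the loupe.

Run:
```python
from h import *
c=cv2.imread('pics/w2.png')[145:215,200:270]
cv2.imwrite('pics/c2.png',cv2.resize(c,(560,560),interpolation=cv2.INTER_CUBIC))
print('lid edge',incase(fish('w2',405,84,.093),[477,223.2],8.55),'bottles',[np.round(fish('w2',u,v,.06),0) for u,v in((441,285),(366,205))])
```

```text
lid edge [-1.43342829 65.58534487] bottles [array([511., 158.,  60.]), array([451., 207.,  60.])]
```

View pics/c2.png

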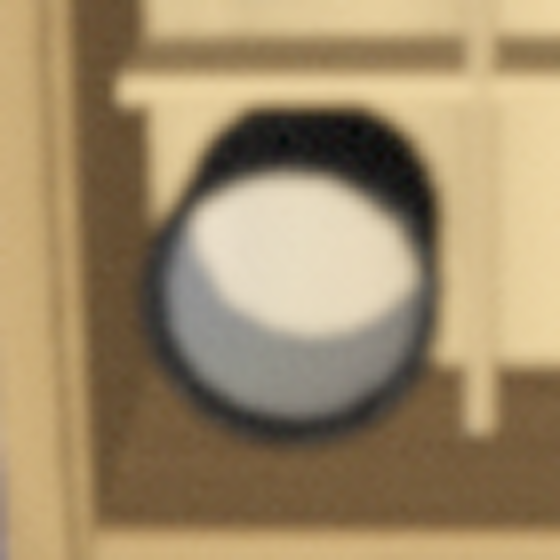

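In the crop the lens circle spans columns 162–425 and rows 165–418, so its centre is near (292,292), or (236.1,181.1) in the native picture.

Run:
```python
from h import *
f=lambda x,y:fish('w2',200+(x+.5)/8-.5,145+(y+.5)/8-.5,.055,1)
p=f(292,292);print(p,incase(p,[477,223.2],8.55));print(np.linalg.norm(f(145,292)-f(435,292)),np.linalg.norm(f(293,165)-f(293,418)),f(293,165),f(293,418))
z=np.load('w2.npz')
d=z['d'][174:188,230:243];a=[]
for v in range(174,188,2):
  for u in range(230,243,2):
    K=z['K'];q=np.array([u-K[0,2],v-K[1,2]])/K[0,0];r=np.hypot(*q);k=np.r_[np.tan(r)*q/r,1]*z['d'][v,u];a.append((z['R'].T@(k-z['t']))[2])
print('z',np.median(a))
```

```text
[460.10705243 150.58741523  55.        ] [-27.50069748 -69.29408908]
41.03147150241652 37.285989146886536 [457.90916071 168.87115441  55.        ] [462.59400442 131.88065258  55.        ]
z 0.05431335786473571
```

The lens centre is at (460.1,150.6), (-27.5,-69.3) in the case frame, which matches the cell at (-27,-71); the lens height measures 54.3 mm. I'll aim the TCP at (460.3, 150, 89).

Emit:
{"method": "step_arm", "body": {"targets": [[0,[-12,-9,0],[0,0,0]],[0,[-24.4,-18.5,0],[0,0,0]],[0,[-24.4,-18.5,-30],[0,0,0]],[0,[-24.4,-18.5,-65],[0,0,0]],[0,[-24.4,-18.5,-100],[0,0,0]],[0,[-24.4,-18.5,-130],[0,0,0]],[0,[-24.4,-18.5,-148],[0,0,0]],[0,[-24.4,-18.5,-156],[0,0,0]]]}}

```text
time: 7.1
ee_pos: [0.459, 0.1509, 0.0919]
tcp_rot: [-179.8, 0.0, 98.7]
wrist_force: [0.8, 0.7, 0.3]
opening: -0.0003
grasp_force: 0.0
```

Emit:
{"method": "step_arm", "body": {"targets": [[0,[0,0,-3],[0,0,0]],[0,[0,0,-5],[0,0,0]],[0,[0,0,-5],[0,0,0]],[0,[0,0,-5],[0,0,0]],[0,[0,0,-5],[0,0,0]]]}}

```text
time: 7.6
ee_pos: [0.4605, 0.1501, 0.0897]
tcp_rot: [179.9, -0.0, 98.6]
wrist_force: [-0.4, -0.4, 0.6]
opening: 0.0002
grasp_force: 0.0
```

The pose is right, with the tips about 15 mm over the lens. I'll hold it for over two seconds.

Emit:
{"method": "step_arm", "body": {"targets": [[0,[0,0,0],[0,0,0]],[0,[0,0,0],[0,0,0]],[0,[0,0,0],[0,0,0]],[0,[0,0,0],[0,0,0]],[0,[0,0,0],[0,0,0]],[0,[0,0,0],[0,0,0]],[0,[0,0,0],[0,0,0]],[0,[0,0,0],[0,0,0]]]}}

```text
time: 8.4
ee_pos: [0.4602, 0.15, 0.089]
tcp_rot: [180.0, 0.0, 98.6]
wrist_force: [-0.4, 0.7, -0.1]
opening: 0.0002
grasp_force: 0.0
```

Emit:
{"method": "step_arm", "body": {"targets": [[0,[0,0,0],[0,0,0]],[0,[0,0,0],[0,0,0]],[0,[0,0,0],[0,0,0]],[0,[0,0,0],[0,0,0]],[0,[0,0,0],[0,0,0]],[0,[0,0,0],[0,0,0]],[0,[0,0,0],[0,0,0]],[0,[0,0,0],[0,0,0]]]}}

```text
time: 9.2
ee_pos: [0.4602, 0.15, 0.089]
tcp_rot: [180.0, -0.0, 98.6]
wrist_force: [-0.8, 0.7, 0.1]
opening: 0.0001
grasp_force: 0.0
```

Emit:
{"method": "step_arm", "body": {"targets": [[0,[0,0,0],[0,0,0]],[0,[0,0,0],[0,0,0]],[0,[0,0,0],[0,0,0]],[0,[0,0,0],[0,0,0]],[0,[0,0,0],[0,0,0]],[0,[0,0,0],[0,0,0]],[0,[0,0,0],[0,0,0]],[0,[0,0,0],[0,0,0]]]}}

```text
time: 10.0
ee_pos: [0.4601, 0.15, 0.089]
tcp_rot: [-180.0, -0.0, 98.6]
wrist_force: [0.4, 0.4, 0.3]
opening: -0.0
grasp_force: 0.0
```

Emit:
{"method": "step_arm", "body": {"targets": [[0,[0,0,0],[0,0,0]],[0,[0,0,0],[0,0,0]],[0,[0,0,0],[0,0,0]],[0,[0,0,0],[0,0,0]]]}}

```text
time: 10.4
ee_pos: [0.4601, 0.15, 0.089]
tcp_rot: [-180.0, -0.0, 98.6]
wrist_force: [0.3, -0.2, 0.2]
opening: -0.0
grasp_force: 0.0
```

Held for 2.8 s. Now I lift, move over the hole at its open position (461, 328) and go in again.

Emit:
{"method": "step_arm", "body": {"targets": [[0,[0,0,30],[0,0,0]],[0,[0,0,70],[0,0,0]],[0,[0,0,111],[0,0,0]],[0,[0,40,111],[0,0,0]],[0,[0,85,111],[0,0,0]],[0,[0,130,111],[0,0,0]],[0,[0.5,165,111],[0,0,0]],[0,[0.5,178,111],[0,0,0]]]}}

```text
time: 11.2
ee_pos: [0.4602, 0.3307, 0.1994]
tcp_rot: [-180.0, -0.0, 98.7]
wrist_force: [-0.1, -0.2, -0.4]
opening: 0.0002
grasp_force: 0.0
```

Emit:
{"method": "step_arm", "body": {"targets": [[0,[0,0,0],[0,0,0]],[0,[0,0,-20],[0,0,0]],[0,[0,0,-50],[0,0,0]],[0,[0,0,-75],[0,0,0]],[0,[0,0,-88],[0,0,0]],[0,[0,0,-94],[0,0,0]],[0,[0,0,-94],[0,0,0]]]}}

```text
time: 11.9
ee_pos: [0.4608, 0.3273, 0.1061]
tcp_rot: [-180.0, 0.0, 98.6]
wrist_force: [0.3, -0.5, 0.3]
opening: -0.0002
grasp_force: 0.0
```

Emit:
{"method": "step_arm", "body": {"targets": [[0,[0.8,-5,0],[0,0,0]],[0,[1.5,-10,0],[0,0,0]],[0,[2.6,-17,0],[0,0,0]],[0,[4.1,-27,0],[0,0,0]],[0,[5.7,-38,0],[0,0,0]],[0,[7.4,-49,0],[0,0,0]],[0,[9.0,-60,0],[0,0,0]],[0,[10.7,-71,0],[0,0,0]]]}}

```text
time: 12.7
ee_pos: [0.4716, 0.2559, 0.1061]
tcp_rot: [180.0, -0.0, 98.6]
wrist_force: [0.0, 3.4, 2.0]
opening: -0.0
grasp_force: 1.3
```

Emit:
{"method": "step_arm", "body": {"targets": [[0,[1.7,-11,0],[0,0,0]],[0,[3.3,-22,0],[0,0,0]],[0,[5.0,-33,0],[0,0,0]],[0,[6.6,-44,0],[0,0,0]],[0,[8.3,-55,0],[0,0,0]],[0,[9.9,-66,0],[0,0,0]],[0,[11.6,-77,0],[0,0,0]],[0,[13.2,-88,0],[0,0,0]]]}}

```text
time: 13.5
ee_pos: [0.4847, 0.1681, 0.106]
tcp_rot: [180.0, 0.0, 98.6]
wrist_force: [0.3, 2.2, 1.7]
opening: 0.0003
grasp_force: 1.3
```

Emit:
{"method": "step_arm", "body": {"targets": [[0,[0.9,-6,0],[0,0,0]],[0,[1.5,-10,0],[0,0,0]],[0,[2.0,-13,0],[0,0,0]],[0,[2.3,-15,0],[0,0,0]],[0,[2.3,-15,0],[0,0,0]]]}}

```text
time: 14.0
ee_pos: [0.4867, 0.1538, 0.1058]
tcp_rot: [-180.0, 0.0, 98.6]
wrist_force: [-0.0, 0.9, 0.2]
opening: -0.0003
grasp_force: 0.3
```

Emit:
{"method": "step_arm", "body": {"targets": [[0,[0.3,-2,0],[0,0,0]],[0,[0.5,-3,0],[0,0,0]],[0,[0.6,-4,0],[0,0,0]],[0,[0.6,-4,0],[0,0,0]]]}}

```text
time: 14.4
ee_pos: [0.4873, 0.1499, 0.1058]
tcp_rot: [-180.0, -0.0, 98.6]
wrist_force: [-0.5, 1.2, -0.5]
opening: -0.0003
grasp_force: 1.0
```

Emit:
{"method": "step_arm", "body": {"targets": [[0,[0.1,-1,0],[0,0,0]],[0,[0.3,-2,0],[0,0,0]],[0,[0.4,-3,0],[0,0,0]],[0,[0.4,-3,0],[0,0,0]]]}}

```text
time: 14.8
ee_pos: [0.4874, 0.1494, 0.1059]
tcp_rot: [-180.0, -0.3, 98.7]
wrist_force: [-2.4, 17.0, -1.1]
opening: -0.0001
grasp_force: 8.7
```

The lid is against the shut stop: 17 N with no advance. I'll back off to the hole centre, lift and look.

Emit:
{"method": "step_arm", "body": {"targets": [[0,[-1,7,0],[0,0,0]],[0,[-2,16,0],[0,0,0]],[0,[-2,16,10],[0,0,0]],[0,[-2,16,40],[0,0,0]],[0,[-2,16,80],[0,0,0]],[0,[-2,16,120],[0,0,0]],[0,[-2,19,144],[0,0,0]],[0,[-2,19,144],[0,0,0]]]}}

```text
time: 15.6
ee_pos: [0.4869, 0.1662, 0.2546]
tcp_rot: [179.6, -0.0, 98.6]
wrist_force: [-0.7, 0.2, -0.6]
opening: -0.0001
grasp_force: 0.0
```

Emit:
{"method": "step_arm", "body": {"targets": [[0,[0,0,0],[0,0,0]],[0,[0,0,0],[0,0,0]],[0,[0,0,0],[0,0,0]]]}}

```text
time: 15.9
ee_pos: [0.4854, 0.1657, 0.2488]
tcp_rot: [-179.9, 0.0, 98.6]
wrist_force: [1.0, -0.2, 0.3]
opening: 0.0
grasp_force: 0.0
```

Run:
```python
from h import *
o=bot.get_obs();print({k:np.round(o[k],4) for k in('time','ee_pos','wrist_force')})
snap('wrist','w3')
cv2.imwrite('pics/w3b.png',cv2.resize(cv2.imread('pics/w3.png'),(800,600)))
```

```text
{'time': np.float64(15.9), 'ee_pos': array([0.4854, 0.1657, 0.2488]), 'wrist_force': array([ 1.0068, -0.1897,  0.2658])}
```

View pics/w3b.png

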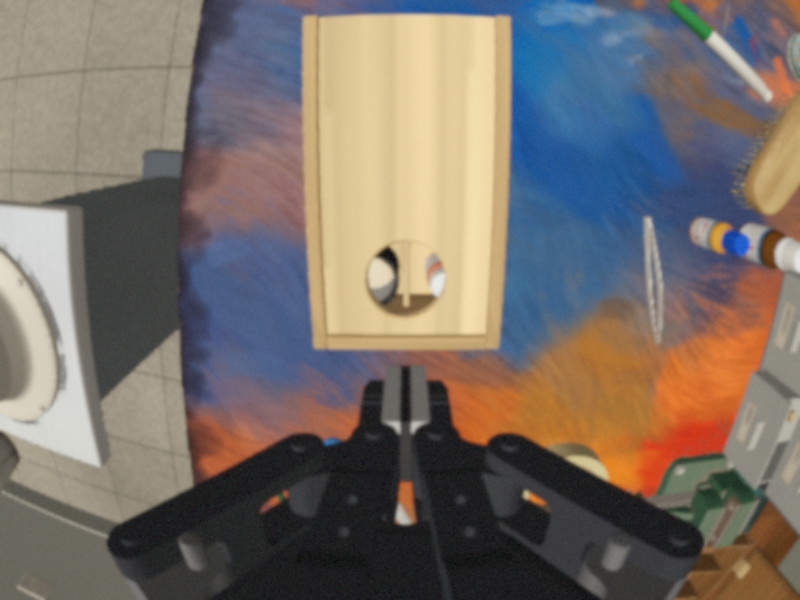

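The lid's far edge is flush with the wall ends at row 15, the hole is at (405,278), and the things inside look unchanged. I'll withdraw back the way I came.

Emit:
{"method": "step_arm", "body": {"targets": [[0,[-15,20,0],[0,0,0]],[0,[-45,60,0],[0,0,0]],[0,[-75,100,0],[0,0,0]],[0,[-105,140,0],[0,0,0]],[0,[-135,180,0],[0,0,0]],[0,[-155,205,0],[0,0,0]],[0,[-160,210,0],[0,0,0]],[0,[-160,210,0],[0,0,0]]]}}

```text
time: 16.75
ee_pos: [0.325, 0.3764, 0.2494]
tcp_rot: [-180.0, 0.0, 98.7]
wrist_force: [0.6, 0.4, -0.5]
opening: -0.0002
grasp_force: 0.0
```

Emit:
{"method": "step_arm", "body": {"targets": [[0,[0,0,0],[0,0,0]],[0,[0,0,0],[0,0,0]],[0,[0,0,0],[0,0,0]],[0,[0,0,0],[0,0,0]]]}}

```text
time: 17.15
ee_pos: [0.3264, 0.3754, 0.25]
tcp_rot: [180.0, -0.0, 98.5]
wrist_force: [0.5, -0.1, -0.3]
opening: 0.0002
grasp_force: 0.0
```

```bash
python3 -c "
from workcell import bot
o=bot.get_obs();print(o['time'],o['ee_pos'],o['wrist_force']);print(bot.job_done())"
```

```text
17.15 [0.32642631 0.37542665 0.25003305] [ 0.4676511  -0.05530398 -0.32259914]
the job is handed in; nothing more can be done
None
```

I pushed the plywood case's lid open to its stop, held the fingertips about 15 mm above the loupe's lens for 2.8 s, pushed the lid fully shut, withdrew and handed the job in at 17 s, with no sign of contact with anything but the lid.

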